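# Turn the selector by its tab and start

### The job

With the fingertips, push the orange tab on the rotary selector round until it points at the yellow dot, then press the green button well down and let it come back up. Only push the tab, do not pinch it; do not press the red or black button, and leave the loose things on the board where they are.

Things in the scene. Friction and masses are not known exactly. Their poses are not given: they have to be found in the camera images.
- selector_base: rotary selector screwed to the white board: square housing 150 x 150 x 50 mm, black below, grey above; origin at the centre of its underside, z up. The board's top is 18 mm above the table
- selector_axis (a point): point on the selector's vertical turning axis, at the top face of its black round dial (80 mm across, 12 mm thick, lying on the housing: its top face is 62 mm above the housing's underside)
- selector (a joint): angle of the dial about the vertical axis in rad, 0 with the tab pointing along the housing's +x, growing counter-clockwise seen from above; stops at -2.0 and 2.0. No detents: it turns stiffly (about 3 N at 40 mm from the axis) and stays where it is left
- tab_top (a point): middle of the top of the orange tab, an upright fin on the dial: 30 mm long along the radius (17 to 47 mm from the axis), 12 mm thick, standing 32 mm above the dial's top face (it counts as two 6 mm halves, left and right), a white line along its top
- pointer (a point): where the tab points: 60 mm from the axis, straight out from the tab, just above the housing's top face; it turns with the dial
- dot_yellow: yellow dot, 22 mm across, 2 mm thick, on the housing's top face with its centre 60 mm from the axis; the wanted position. Four equal dots (yellow, blue, white, red) in shuffled order lie 49 and 95 degrees to either side of the housing's +x direction
- button_box: push-button box, black below and white above, 80 x 180 x 55 mm, fixed to the board; origin at the centre of its underside; three push buttons 55 mm apart along its y, in shuffled order
- green_button_top (a point): centre of the top of the green push button: 28 mm across, standing 10 mm above a steel collar (44 mm across), springs back up
- green_button (a joint): travel of the green button in m, 0 up to 0.006 fully down; fully down takes 5 N
- red_button (a joint): travel of the red button in m, as the green one
- black_button (a joint): travel of the black button in m, as the green one
- red_button_top (a point): centre of the top of the red push button
- black_button_top (a point): centre of the top of the black push button
- yellow_screwdriver: yellow-handled screwdriver, 200 mm long, lying, loose on the board; origin at the middle of its underside
- red_screwdriver: red-handled screwdriver, 180 mm long, lying, loose on the board; origin at the middle of its underside
- contactor_a: black contactor, 75 x 45 x 80 mm, standing, loose on the board; origin at the middle of its underside
- contactor_b: black contactor, 75 x 45 x 80 mm, standing, loose on the board; origin at the middle of its underside
- breaker: white two-pole circuit breaker with blue toggles, 85 x 36 x 74 mm, loose on the board; origin at the middle of its underside
- tape_roll: blue puck of tape, 60 mm across, 20 mm high, loose on the board; origin at the middle of its underside

How it is judged (in metres and radians):
On the way, in this order (a step that is already met when the one before it is completed fails the run):
1. the selector's tab points at the yellow dot (horizontal distance between pointer and dot_yellow below 0.012 m and velocity of joint selector between -0.3 and 0.3 rad/s), for 0.2 s.
2. the green button is pressed down at least 4 mm (horizontal distance between pointer and dot_yellow below 0.012 m and value of joint green_button above 0.004 m), for 0.05 s.
3. the green button is back up (value of joint green_button below 0.001 m), for 0.1 s.
At the end, for the whole second after the job is handed in: The selector rests with its pointer within 12 mm of the centre of the yellow dot, all three buttons are up, and every loose thing is within 30 mm of where it stood (horizontal distance between pointer and dot_yellow below 0.012 m and value of joint each of green_button, red_button, black_button below 0.001 m and velocity of joint selector between -0.05 and 0.05 rad/s and distance of each of yellow_screwdriver, red_screwdriver, contactor_a, contactor_b, breaker, tape_roll from where it was at the start of the episode below 0.03 m); the robot touches nothing.
It fails at once if the green button is pressed while the selector is not on the yellow dot (value of joint green_button above 0.003 m and not (horizontal distance between pointer and dot_yellow below 0.012 m)).
It fails at once if the red or the black button is pressed (value of joint any of red_button, black_button above 0.003 m).
It fails at once if the tab is pinched: both of its halves are pressed by the fingers at once (over 2 N each) (contact force between each of selector_c1, selector_c2 and the fingers above 2 N).
It fails at once if a loose thing is moved or lifted by more than 30 mm (distance of any of yellow_screwdriver, red_screwdriver, contactor_a, contactor_b, breaker, tape_roll from where it was at the start of the episode above 0.03 m).
It also fails if it takes over 45 s, if anything falls off the work surface, if the arm or the gripper's body presses on something with over 40 N, if the wrist force passes 120 N, or if a joint passes its speed limit or range.

### The arm

A 6-joint arm with a two-finger parallel gripper is mounted at the origin on the work surface. World frame = base frame: x ahead of the robot, y to its left, z up, the work surface at z = 0. Lengths are in mm, angles in rad, forces in N, time in s.
With the tool pointing down it reaches from about 350 to 775 mm from the base axis. Payload 7.3 kg.
Tool frame: the origin (TCP) lies midway between the tips of the shut fingers; the grasp point (between the pads) lies bot.tcp_to_grasp behind it (bot.tcp_to_grasp is the distance from the TCP to the grasp point, in mm); z points along the fingers, y is the direction in which the jaws open and shut (so a half turn about z gives the same grasp; the last joint's range is limited). The gripper opens to 92 mm and grips with 3 to 60 N. Pads are 19 mm wide; open, the fingers measure 130 mm over their backs; the gripper's body (75 mm by 190 mm) begins 47 mm behind the grasp point.
Start: joints at [-1.342, 0.342, 1.524, -0, 1.275, -0.146], TCP at [192.219, -488.568, 203.241] pointing down, gripper open.
Joint ranges: [-2.53, 2.53], [-0.77, 2.02], [0.04, 2.7], [-1, 4.14], [0.28, 2.66], [-3.11, 3.11]. Speed limits (rad/s): [2.57, 2.57, 3.14, 3.14, 3.14, 3.14].

### API

Orientations are given as [roll, pitch, yaw] about the fixed x, y, z axes, in that order (R = Rz(yaw) Ry(pitch) Rx(roll)).
In Python, from plant import bot gives the robot as it stands.
- The arm moves only by the shell command python3 -m inch 'ROWS'. ROWS is JSON, one flat list of numbers, 7 for each row, row after row: the shift along the world's x, y, z in cm, then the turn, a rotation vector about the world's x, y, z in degrees, then the gripper command: -1 is shut, 1 is fully open, values between are in proportion. In form: [tx, ty, tz, ax, ay, az, fingers, tx, ty, tz, ax, ay, az, fingers, ...]. A call has exactly 5 rows; each row is the pose to reach, as a shift and turn from the pose measured when the call began; what a row does not reach only later rows make up. A row lasts 1/10 s, in which the tool goes at most 50 mm and 8.59 degrees, less where a joint would pass 70% of its speed; a pose out of reach is approached as far as the arm can. A call with a gripper value outside its range is refused whole. The fingers move at their own pace and stop on an object; the grip force is fixed at half the most. Time passes only in rows, so rows that repeat a pose let the fingers close, or fill a call up. It gives the time, the measured TCP pose, the force and the opening at its end, in the units of the state.
- bot.get_obs(): the state, without advancing time (a new reading comes with each control period).
- bot.capture(name): name is "scene" or "top" or "wrist"; returns the picture (384x512x3 uint8, red, green, blue); there is no depth.
- bot.calibration(name): a dict with "fx", "fy", "cx", "cy" (pixels), "cam_to_world" (4x4, takes a point from camera to world coordinates). Camera axes: x right, y down, z forward; pixel columns grow to the right and rows downward; lengths in mm; the calibration is good to about 2 mm. A picture is of the moment at which its call begins: read the wrist's pose just before it. calibration takes no time and is no camera call; for the wrist camera it gives the pose at the moment of the call.
- bot.close_job(): hands the job in, once; it reports no verdict.
The state is a dict: "time": time; "joint_positions": joint angles; "dq": joint speeds; "tau": joint torques, N m; "tool_pos": TCP position; "tcp_rot": TCP orientation; "contact_force": force on the tool from outside, world axes, zero at the start; "moment": the same for the moment, N m; "grip_width": finger opening in mm.
Only numpy, scipy, OpenCV 4.12 (cv2) and the standard library are available. Lean on these libraries where they do the work, as an engineer would, in place of code of your own. Each camera call takes 0.05 s, during which the arm holds its last target.

## Working session

There is one attempt and no reset: what is moved stays moved. The work goes in short steps, Python scripts to look and compute and a shell command to move; the robot and the scene stay as the last step left them, time stands still between calls to the robot, and variables do not carry over. Pictures are saved under pics/ and viewed, and the job is handed in when it is done.

```bash
ls; mkdir -p pics; python3 - <<'E'
from plant import bot
import cv2
o=bot.get_obs();print(o['time'],o['tool_pos'],o['tcp_rot'],o['grip_width'],bot.tcp_to_grasp)
for n in ("scene","top"):
    im=bot.capture(n);cv2.imwrite(f"pics/{n}0.png",im[:,:,::-1]);c=bot.calibration(n);print(n,c)
E
```

```text
pics
0.0 [ 192.10509824 -488.12597332  202.5442175 ] [-3.14007518e+00 -2.12057518e-04  3.74790258e-01] 91.80981990814267 18.8
scene {'fx': 397.1865167757398, 'fy': 397.1865167757398, 'cx': 255.05636327869317, 'cy': 187.54373486939164, 'cam_to_world': array([[-8.38611463e-01,  3.07012712e-01, -4.49971119e-01,
         1.06402606e+03],
       [ 5.44133248e-01,  4.33471798e-01, -7.18346162e-01,
         8.28812993e+02],
       [-2.54916138e-02, -8.47257573e-01, -5.30570243e-01,
         7.43164014e+02],
       [ 0.00000000e+00,  0.00000000e+00,  0.00000000e+00,
         1.00000000e+00]])}
top {'fx': 390.6912476848212, 'fy': 390.6912476848212, 'cx': 256.09436235088646, 'cy': 186.3932485926177, 'cam_to_world': array([[ 2.61749770e-02, -9.90746787e-01,  1.33175352e-01,
         3.94079390e+02],
       [-9.99123815e-01, -3.02798925e-02, -2.88917078e-02,
        -8.71932472e-01],
       [ 3.26569020e-02, -1.32302426e-01, -9.90671285e-01,
         1.12277669e+03],
       [ 0.00000000e+00,  0.00000000e+00,  0.00000000e+00,
         1.00000000e+00]])}
```

View pics/top0.png

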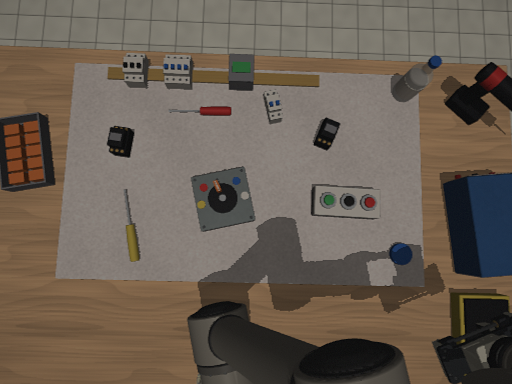

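View pics/scene0.png

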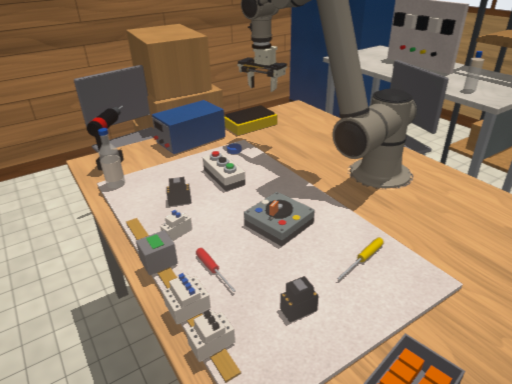

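```bash
python3 - <<'E'
import cv2
im=cv2.imread("pics/top0.png");cv2.imwrite("pics/top0b.png",cv2.resize(im[60:250,170:420],None,fx=3,fy=3,interpolation=cv2.INTER_CUBIC))
E
```

```text
(no output)
```

View pics/top0b.png

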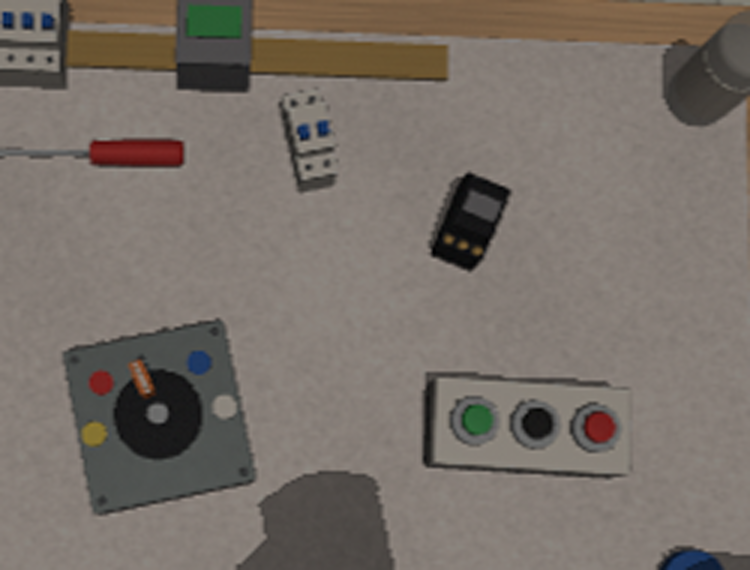

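```bash
cat > h.py <<'E'
import numpy as np
from plant import bot
def px(c,u,v,z):
    T=c['cam_to_world'];d=T[:3,:3]@np.array([(u-c['cx'])/c['fx'],(v-c['cy'])/c['fy'],1]);o=T[:3,3]
    return o+d*(z-o[2])/d[2]
E
python3 - <<'E'
from h import *
c=bot.calibration("top")
f=lambda x,y,z:px(c,(x+.5)/3-.5+170,(y+.5)/3-.5+60,z).round(1)[:2]
A=f(157,413,80)
P={'red':f(101,383,70),'yel':f(93,434,70),'blu':f(199,362,70),'whi':f(225,407,70)}
# axis from dots: fit circle
from scipy.optimize import least_squares
off=dict(yel=95,red=49,blu=-49,whi=-95)
def r(p): return np.concatenate([p[:2]+60*np.array([np.cos(p[2]+np.radians(off[k])),np.sin(p[2]+np.radians(off[k]))])-P[k] for k in P])
s=least_squares(r,[*A,0.17]);print('axis',A,s.x,np.degrees(s.x[2]),s.fun.round(1))
print(P)
for n,q in dict(tabout=(136,365),tabin=(147,393)).items():
  t=f(*q,112);print(n,t,np.linalg.norm(t-s.x[:2]),np.degrees(np.arctan2(*(t-s.x[:2])[::-1])))
for n,q in dict(green=(477,419),black=(538,423),red=(600,427)).items():print(n,f(*q,87))
E
```

```text
axis [501.9  59.2] [5.01375836e+02 5.84559175e+01 2.34706497e-01] 13.447691702786312 [ 0.4  0.5 -0.  -0.9 -0.4  0.1 -0.   0.4]
{'red': array([528.7, 111.2]), 'yel': array([482.4, 116.3]), 'blu': array([550.6,  23.5]), 'whi': array([510.2,  -1.3])}
tabout [540.   77.1] 42.88855137887852 25.766842589922508
tabin [515.8  66.7] 16.613891677892223 29.74998099307521
green [ 504.3 -226.6]
black [ 502.3 -281.5]
red [ 500.3 -337.4]
```

```bash
python3 -m inch '[2.8,4.1,0,0,0,0,-1, 5.6,8.2,0,0,0,0,-1, 8.4,12.3,0,0,0,0,-1, 11.2,16.4,0,0,0,0,-1, 14,20.5,0,0,0,0,-1]'; python3 -m inch '[2.8,4,0,0,0,0,-1, 5.6,8,0,0,0,0,-1, 8.4,12,0,0,0,0,-1, 10.5,15,0,0,0,0,-1, 11,16,0,0,0,0,-1]'; python3 - <<'E'
from h import *
import cv2
o=bot.get_obs();print(o['time'],o['tool_pos'],o['tcp_rot'],o['grip_width'])
im=bot.capture("wrist");cv2.imwrite("pics/w1.png",im[:,:,::-1])
E
```

```text
time: 0.6
tool_pos: [332.7, -281.3, 202.4]
tcp_rot: [-3.14, -0.0, 0.374]
contact_force: [1.3, -1.0, -0.0]
grip_width: 56.4
time: 1.1
tool_pos: [443.9, -118.5, 202.2]
tcp_rot: [-3.139, -0.0, 0.378]
contact_force: [0.1, -0.6, -0.4]
grip_width: 16.5
1.1 [ 443.90820423 -118.49253057  202.15863115] [-3.13910716e+00 -4.41689052e-04  3.77883439e-01] 16.496964036916065
```

View pics/w1.png

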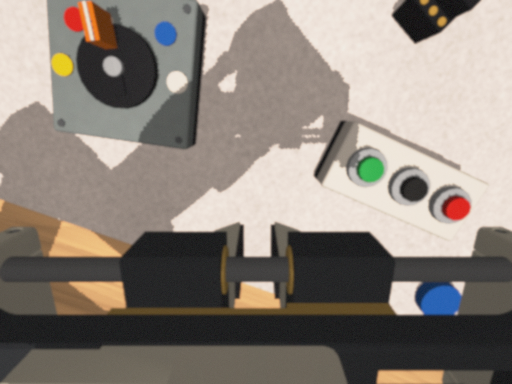

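```bash
python3 - <<'E'
from h import *
c=bot.calibration("wrist"); print(c['cam_to_world'][:3,3].round(0))
for n,q in dict(axis=(113,66,80),yel=(62,64,70),blu=(166,34,70),whi=(177,82,70),tabo=(86,4,112),green=(371,169,87),black=(411,189,87),red=(457,208,87)).items():print(n,px(c,*q).round(1))
E
```

```text
[513. -91. 384.]
axis [501.   61.2  80. ]
yel [482.8 116.   70. ]
blu [549.6  23.3  70. ]
whi [ 5.103e+02 -4.000e-01  7.000e+01]
tabo [541.5  78.1 112. ]
green [ 503.9 -227.3   87. ]
black [ 500.3 -279.2   87. ]
red [ 500.1 -338.8   87. ]
```

```bash
python3 -m inch '[2.7,3.8,0,0,0,1,-1, 5.5,7.6,0,0,0,3,-1, 8.2,11.4,0,0,0,5.4,-1, 11,15.3,0,0,0,5.4,-1, 11,15.3,0,0,0,5.4,-1]'; python3 -m inch '[0,0,-3,0,0,0,-1, 0,0,-6,0,0,0,-1, 0,0,-9,0,0,0,-1, 0,0,-11,0,0,0,-1, 0,0,-11,0,0,0,-1]'; python3 - <<'E'
from h import *
import cv2
o=bot.get_obs();print(o['time'],o['tool_pos'],o['tcp_rot'],o['grip_width'])
im=bot.capture("wrist");cv2.imwrite("pics/w2.png",im[:,:,::-1])
im=bot.capture("scene");cv2.imwrite("pics/s2.png",cv2.resize(im[150:270,200:360,::-1],None,fx=5,fy=5,interpolation=2))
E
```

```text
time: 1.65
tool_pos: [555.4, 37.2, 201.3]
tcp_rot: [-3.138, -0.001, 0.475]
contact_force: [-0.5, -0.2, 0.7]
grip_width: 0.7
time: 2.15
tool_pos: [552.8, 35.4, 88.4]
tcp_rot: [-3.135, 0.005, 0.474]
contact_force: [-0.4, 1.0, 0.7]
grip_width: 0.3
2.15 [552.75337731  35.40920608  88.38117483] [-3.13480557  0.00528634  0.47381626] 0.25956816580046665
```

View pics/w2.png

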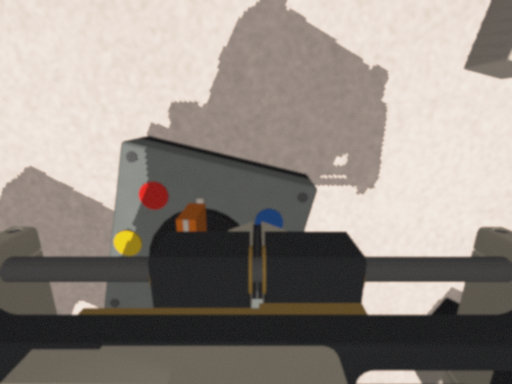

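View pics/s2.png

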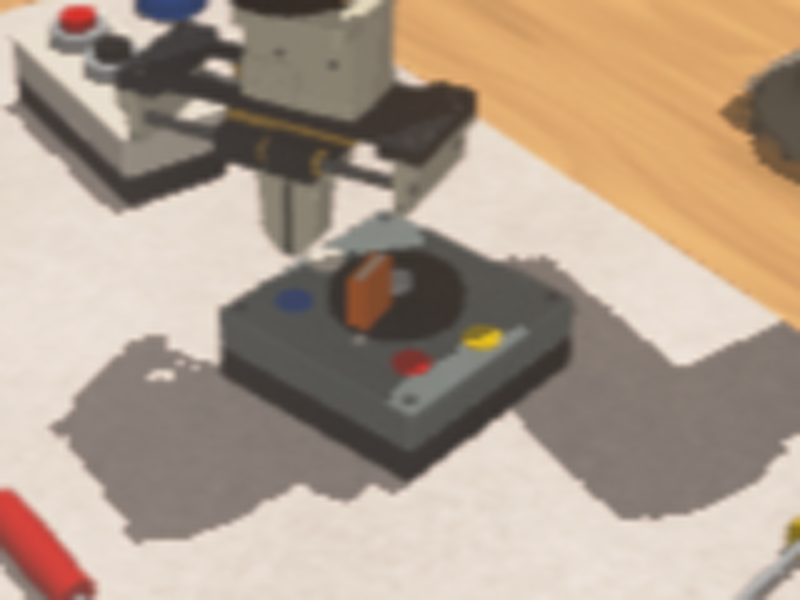

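```bash
cat > arc.py <<'E'
import sys
from h import *
def arc(d,phis,R=35,z=88,ax=(501.3,59)):
    o=bot.get_obs();p=o['tool_pos'];y=np.degrees(o['tcp_rot'][2])
    for f in phis:
        a=np.radians(f);q=np.array(ax)+R*np.array([np.cos(a),np.sin(a)])-d*np.array([-np.sin(a),np.cos(a)])
        print(f,((q-p[:2])/10).round(1),round((z-p[2])/10,1),round(f-y,1))
E
python3 -c "
from arc import *
arc(20,[27,32,37,42,47])"
```

```text
27 [-1.4  2.1] -0.4 -0.2
32 [-1.4  2.5] -0.4 4.8
37 [-1.4  2.8] -0.4 9.8
42 [-1.5  3.2] -0.4 14.8
47 [-1.6  3.5] -0.4 19.8
```

```bash
python3 -m inch '[-0.7,1,-0.2,0,0,0,-1, -1.4,2.1,-0.4,0,0,0,-1, -1.4,2.5,-0.4,0,0,5,-1, -1.4,2.8,-0.4,0,0,10,-1, -1.4,2.8,-0.4,0,0,10,-1]'; python3 - <<'E'
from arc import *
import cv2
o=bot.get_obs();print(o['time'],o['tool_pos'],o['tcp_rot'],o['contact_force'])
im=bot.capture("wrist");cv2.imwrite("pics/w3.png",im[:,:,::-1])
im=bot.capture("scene");cv2.imwrite("pics/s3.png",cv2.resize(im[150:270,200:360,::-1],None,fx=5,fy=5,interpolation=2))
arc(20,[37,43,49,55,61,67])
E
```

```text
time: 2.75
tool_pos: [541.0, 65.1, 88.5]
tcp_rot: [-3.139, -0.001, 0.651]
contact_force: [0.5, -0.6, 0.7]
grip_width: 0.4
2.75 [540.98075869  65.07304074  88.45498318] [-3.13852329e+00 -1.42122473e-03  6.50806877e-01] [ 0.52727026 -0.60322746  0.67728137]
37 [ 0. -0.] -0.0 -0.1
43 [-0.1  0.4] -0.0 5.9
49 [-0.2  0.8] -0.0 11.9
55 [-0.3  1.2] -0.0 17.9
61 [-0.5  1.5] -0.0 23.9
67 [-0.8  1.9] -0.0 29.9
```

View pics/s3.png

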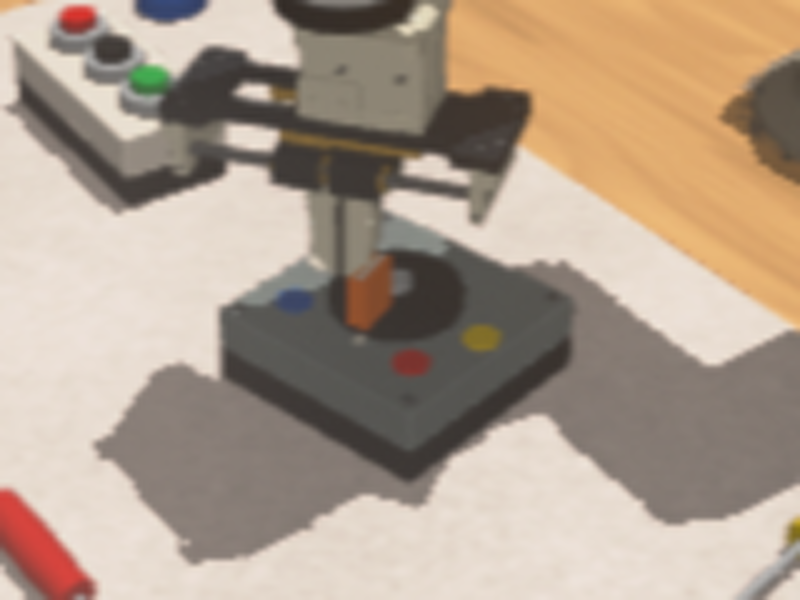

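```bash
python3 -m inch '[-0.1,0.4,0,0,0,6,-1, -0.2,0.8,0,0,0,12,-1, -0.3,1.2,0,0,0,18,-1, -0.5,1.5,0,0,0,24,-1, -0.5,1.5,0,0,0,24,-1]'; python3 - <<'E'
from arc import *
import cv2
o=bot.get_obs();print(o['time'],o['tool_pos'],o['tcp_rot'],o['contact_force'])
im=bot.capture("wrist");cv2.imwrite("pics/w4.png",im[:,:,::-1])
im=bot.capture("scene");cv2.imwrite("pics/s4.png",cv2.resize(im[150:270,200:360,::-1],None,fx=5,fy=5,interpolation=2))
arc(20,[66,71,76,81,86,91,96])
E
```

```text
time: 3.35
tool_pos: [536.3, 79.8, 88.8]
tcp_rot: [-3.139, -0.002, 1.066]
contact_force: [-0.5, 1.8, 2.9]
grip_width: 0.6
3.35 [536.28617254  79.79547168  88.76651309] [-3.13938210e+00 -1.76251849e-03  1.06565454e+00] [-0.45198654  1.84164034  2.85453235]
66 [-0.3  0.3] -0.1 5.1
71 [-0.5  0.6] -0.1 10.1
76 [-0.7  0.8] -0.1 15.1
81 [-1.   1.1] -0.1 20.1
86 [-1.3  1.3] -0.1 25.1
91 [-1.6  1.5] -0.1 30.1
96 [-1.9  1.6] -0.1 35.1
```

View pics/s4.png

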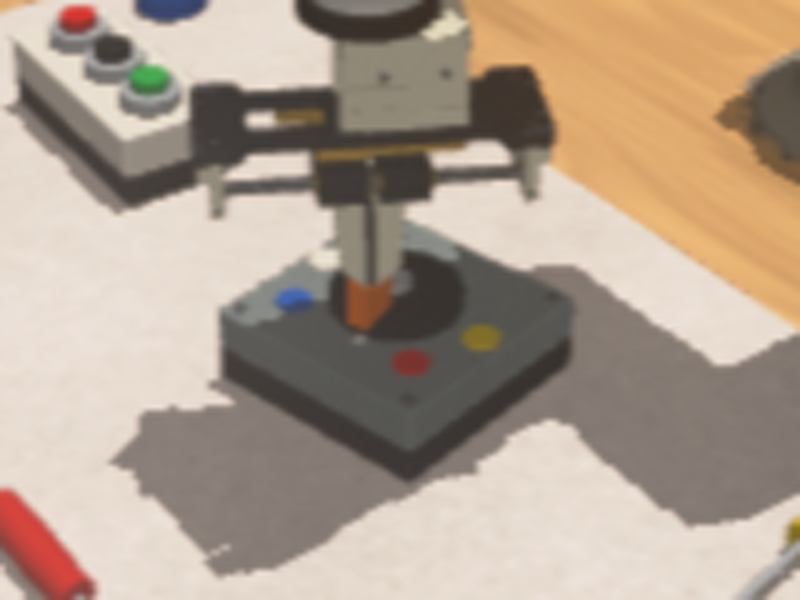

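View pics/w4.png

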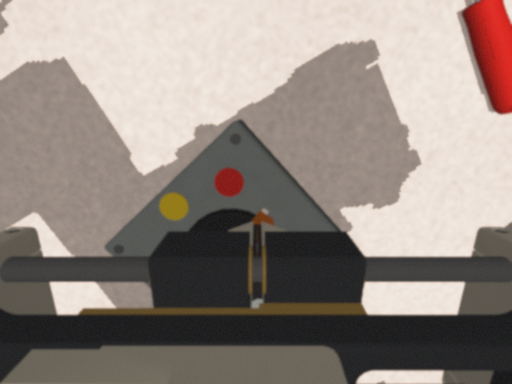

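```bash
python3 - <<'E'
from h import *
import cv2
def pr(n,p,x0=0,y0=0,s=1):
    c=bot.calibration(n);T=np.linalg.inv(c['cam_to_world']);q=T[:3,:3]@np.array(p)+T[:3,3]
    return ((c['fx']*q[0]/q[2]+c['cx']-x0)*s,(c['fy']*q[1]/q[2]+c['cy']-y0)*s)
for p in [(552.8,35.4,92),(541,65.1,88.5),(536.3,79.8,88.8),(501.3,59,80),(483,116,70),(550,23.4,70),(541,78,112),(541,78,80)]: print(p,np.round(pr('scene',p,200,150,5)))
print(np.round(pr('wrist',(536.3,79.8,88.8))))
o=bot.get_obs();print(o['joint_positions'],o['contact_force'],o['moment'])
E
```

```text
(552.8, 35.4, 92) [299. 276.]
(541, 65.1, 88.5) [345. 298.]
(536.3, 79.8, 88.8) [367. 308.]
(501.3, 59, 80) [395. 283.]
(483, 116, 70) [480. 333.]
(550, 23.4, 70) [292. 296.]
(541, 78, 112) [358. 275.]
(541, 78, 80) [358. 321.]
[258. 223.]
[0.00431847 0.49081856 1.63324556 0.00354038 1.01890722 0.51101497] [-1.62985442  1.7252399   4.77389245] [0.34146787 0.04716075 0.02560019]
```

```bash
python3 -m inch '[0,0,2,0,0,0,-1, 0,0,3,0,0,0,-1, 1,-2,3,0,0,-8,-1, 2,-4.5,3,0,0,-16,-1, 2,-4.5,3,0,0,-24,-1]'; python3 - <<'E'
from arc import *
import cv2
o=bot.get_obs();print(o['time'],o['tool_pos'],o['tcp_rot'],o['contact_force'],o['moment'])
im=bot.capture("wrist");cv2.imwrite("pics/w5.png",im[:,:,::-1])
im=bot.capture("scene");cv2.imwrite("pics/s5.png",cv2.resize(im[150:270,200:360,::-1],None,fx=5,fy=5,interpolation=2))
E
```

```text
time: 3.95
tool_pos: [557.6, 32.1, 118.8]
tcp_rot: [-3.141, -0.002, 0.633]
contact_force: [-0.6, 0.2, -1.0]
grip_width: 0.7
3.95 [557.56468151  32.0695144  118.83458813] [-3.14061139e+00 -2.41938906e-03  6.33380020e-01] [-0.59400086  0.17591669 -1.00393943] [-0.02957929  0.03389434 -0.06036652]
```

View pics/s5.png

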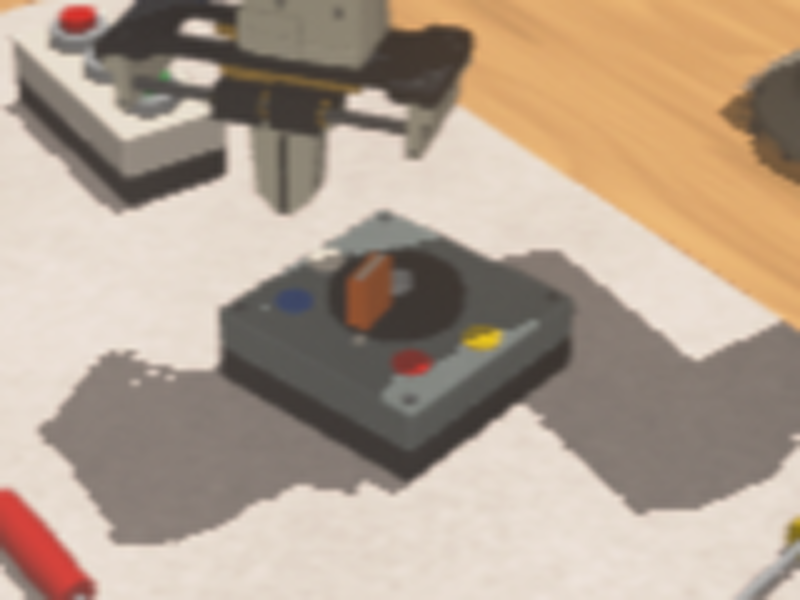

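View pics/w5.png

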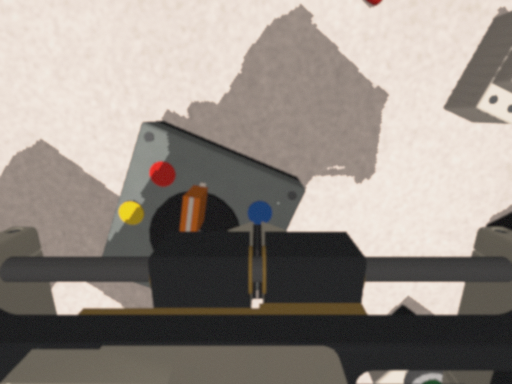

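```bash
python3 - <<'E'
from h import *
c=bot.calibration('scene');T=np.linalg.inv(c['cam_to_world'])
for z in (100,110,118.8,125,130,135,140,145):
    q=T[:3,:3]@np.array((557.6,32.1,z))+T[:3,3]
    print(z,np.round([(c['fx']*q[0]/q[2]+c['cx']-200)*5,(c['fy']*q[1]/q[2]+c['cy']-150)*5]))
o=bot.get_obs();print(o['time'],o['tool_pos'],o['contact_force'])
E
```

```text
100 [288. 264.]
110 [288. 250.]
118.8 [288. 237.]
125 [287. 228.]
130 [287. 221.]
135 [287. 213.]
140 [287. 206.]
145 [287. 198.]
4.05 [556.42142152  33.95550406 118.59939708] [0.42657778 0.11306971 0.11344499]
```

The rendered fingertips sit about 17–20 mm above the reported TCP, so my pass went over the tab and only rested on its top. The tab hasn't moved. I'll go lower in small steps and check against the picture.

```bash
python3 -m inch '[0,0,-1.5,0,0,-2,-1, 0,0,-3,0,0,-5,-1, 0,0,-4,0,0,-9,-1, 0,0,-4.8,0,0,-9,-1, 0,0,-4.8,0,0,-9,-1]'; python3 - <<'E'
from arc import *
import cv2
o=bot.get_obs();print(o['time'],o['tool_pos'],o['tcp_rot'],o['contact_force'])
im=bot.capture("scene");cv2.imwrite("pics/s6.png",cv2.resize(im[150:270,200:360,::-1],None,fx=5,fy=5,interpolation=2))
c=bot.calibration('scene');T=np.linalg.inv(c['cam_to_world'])
for dz in (0,10,20):
    q=T[:3,:3]@(np.array(o['tool_pos'])+[0,0,dz])+T[:3,3]
    print(dz,np.round([(c['fx']*q[0]/q[2]+c['cx']-200)*5,(c['fy']*q[1]/q[2]+c['cy']-150)*5]))
E
```

```text
time: 4.55
tool_pos: [555.6, 34.3, 69.6]
tcp_rot: [-3.138, -0.0, 0.486]
contact_force: [-0.7, 0.0, -0.6]
grip_width: 0.5
4.55 [555.59633401  34.27730865  69.55570013] [-3.13768652e+00 -8.47140851e-06  4.85796613e-01] [-0.73855113  0.0423855  -0.60636017]
0 [295. 308.]
10 [294. 294.]
20 [294. 280.]
```

View pics/s6.png

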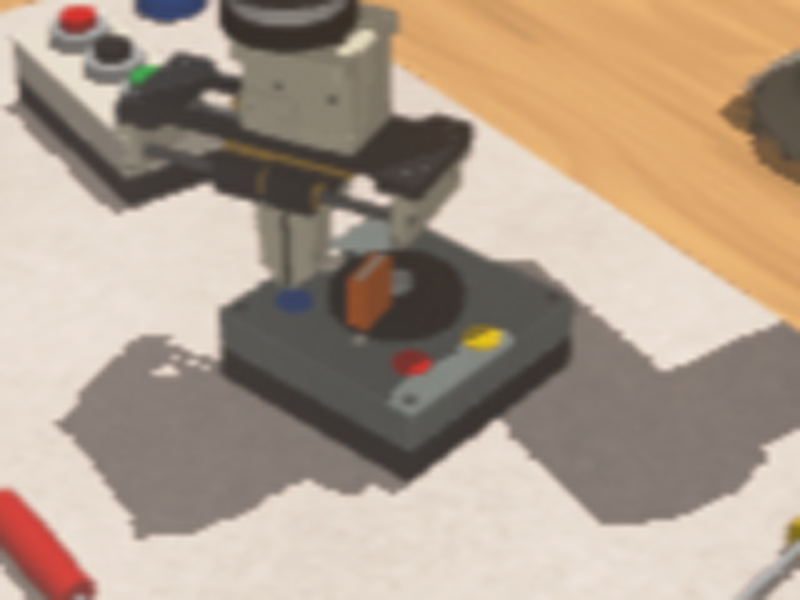

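```bash
python3 -c "
from arc import *
arc(20,[27,32,37,42,47,52],z=69)"
```

```text
27 [-1.5  2.3] -0.1 -0.8
32 [-1.5  2.6] -0.1 4.2
37 [-1.5  3. ] -0.1 9.2
42 [-1.5  3.3] -0.1 14.2
47 [-1.6  3.7] -0.1 19.2
52 [-1.8  4. ] -0.1 24.2
```

```bash
python3 -m inch '[-0.7,1.1,0,0,0,0,-1, -1.5,2.3,0,0,0,0,-1, -1.5,2.6,0,0,0,4,-1, -1.5,3,0,0,0,9,-1, -1.5,3,0,0,0,9,-1]'; python3 - <<'E'
from arc import *
import cv2
o=bot.get_obs();print(o['time'],o['tool_pos'],o['tcp_rot'],o['contact_force'])
im=bot.capture("scene");cv2.imwrite("pics/s7.png",cv2.resize(im[150:270,200:360,::-1],None,fx=5,fy=5,interpolation=2))
im=bot.capture("wrist");cv2.imwrite("pics/w7.png",im[:,:,::-1])
arc(20,[37,42,47,52,57,62],z=69)
E
```

```text
time: 5.1
tool_pos: [541.3, 64.8, 71.0]
tcp_rot: [-3.14, -0.002, 0.646]
contact_force: [1.8, -3.0, -0.3]
grip_width: 0.4
5.1 [541.31934237  64.83340549  71.01653526] [-3.14035873e+00 -2.16381052e-03  6.45500055e-01] [ 1.8179551  -2.9581037  -0.34953415]
37 [-0.  -0.1] -0.2 0.3
42 [-0.1  0.3] -0.2 5.3
47 [-0.1  0.6] -0.2 10.3
52 [-0.3  1. ] -0.2 15.3
57 [-0.4  1.3] -0.2 20.3
62 [-0.6  1.6] -0.2 25.3
```

View pics/s7.png

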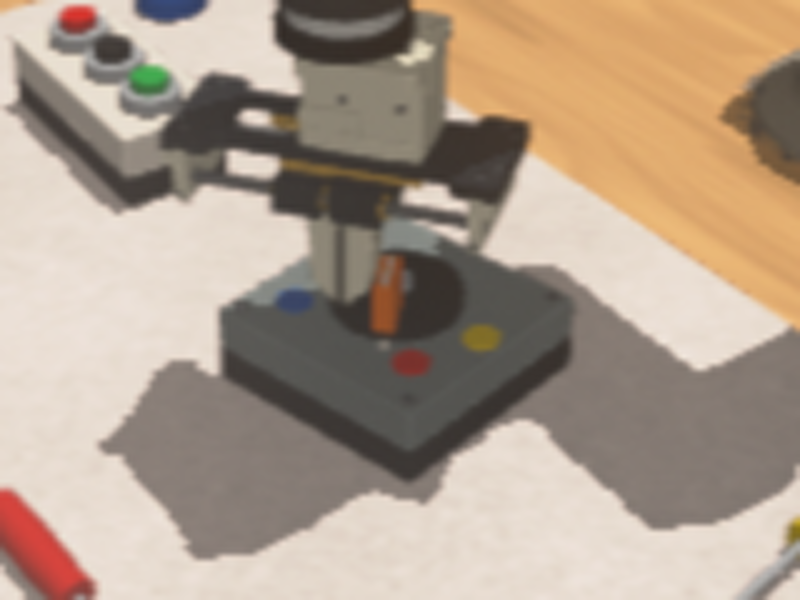

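View pics/w7.png

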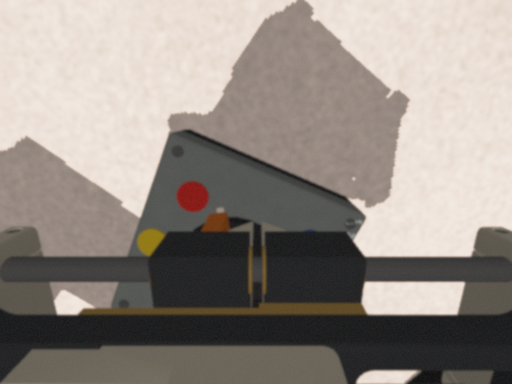

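The tab is turning: it has swung CCW in the scene picture, and the contact force is about 3.5 N. I'll continue along the arc.

```bash
python3 -m inch '[-0.1,0.3,-0.1,0,0,5,-1, -0.1,0.6,-0.1,0,0,10,-1, -0.3,1,-0.1,0,0,15,-1, -0.4,1.3,-0.1,0,0,20,-1, -0.6,1.6,-0.1,0,0,25,-1]'; python3 - <<'E'
from arc import *
o=bot.get_obs();print(o['tcp_rot'],o['contact_force'])
arc(20,[62,67,72,77,82,87],z=70)
E
```

```text
time: 5.7
tool_pos: [536.4, 80.4, 70.8]
tcp_rot: [3.141, -0.003, 1.08]
contact_force: [3.4, -4.2, 1.4]
grip_width: 0.8
[ 3.14061731e+00 -2.98738729e-03  1.07978135e+00] [ 3.42972512 -4.16132767  1.36437894]
62 [-0.1  0. ] -0.1 0.1
67 [-0.3  0.3] -0.1 5.1
72 [-0.5  0.6] -0.1 10.1
77 [-0.8  0.8] -0.1 15.1
82 [-1.  1.] -0.1 20.1
87 [-1.3  1.3] -0.1 25.1
```

```bash
python3 -m inch '[-0.3,0.3,-0.1,0,0,5,-1, -0.5,0.6,-0.1,0,0,10,-1, -0.8,0.8,-0.1,0,0,15,-1, -1,1,-0.1,0,0,20,-1, -1.3,1.3,-0.1,0,0,25,-1]'; python3 - <<'E'
from arc import *
import cv2
o=bot.get_obs();print(o['tcp_rot'],o['contact_force'])
im=bot.capture("scene");cv2.imwrite("pics/s8.png",cv2.resize(im[150:270,200:360,::-1],None,fx=5,fy=5,interpolation=2))
im=bot.capture("top");cv2.imwrite("pics/t8.png",cv2.resize(im[150:250,170:290,::-1],None,fx=6,fy=6,interpolation=2))
arc(20,[87,92,97,100,102,105],z=70)
E
```

```text
time: 6.2
tool_pos: [525.0, 93.4, 70.8]
tcp_rot: [3.136, -0.003, 1.518]
contact_force: [5.1, -2.8, 1.0]
grip_width: 0.6
[ 3.13618589e+00 -3.03619779e-03  1.51822205e+00] [ 5.07945662 -2.79565054  0.95163737]
87 [-0.1 -0.1] -0.1 0.1
92 [-0.4  0.1] -0.1 5.1
97 [-0.7  0.2] -0.1 10.1
100 [-0.9  0.3] -0.1 13.1
102 [-1.1  0.4] -0.1 15.1
105 [-1.3  0.4] -0.1 18.1
```

View pics/s8.png

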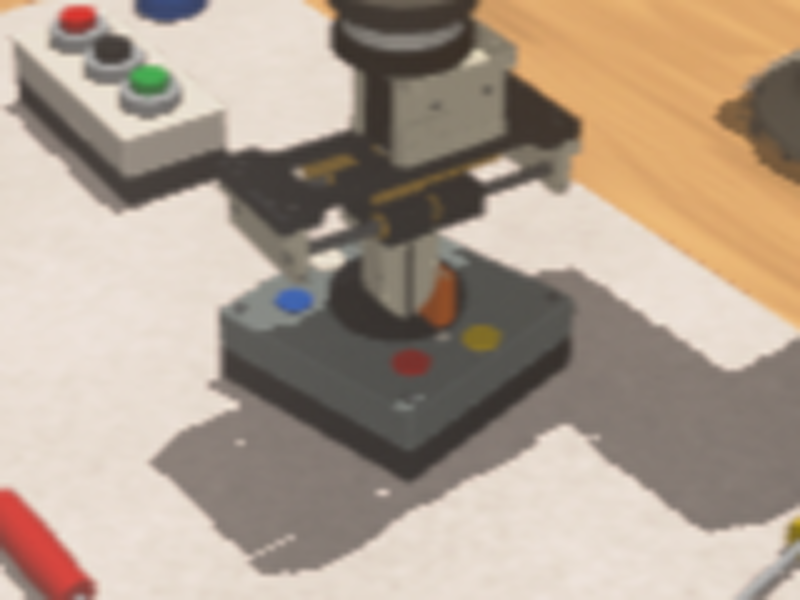

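View pics/t8.png

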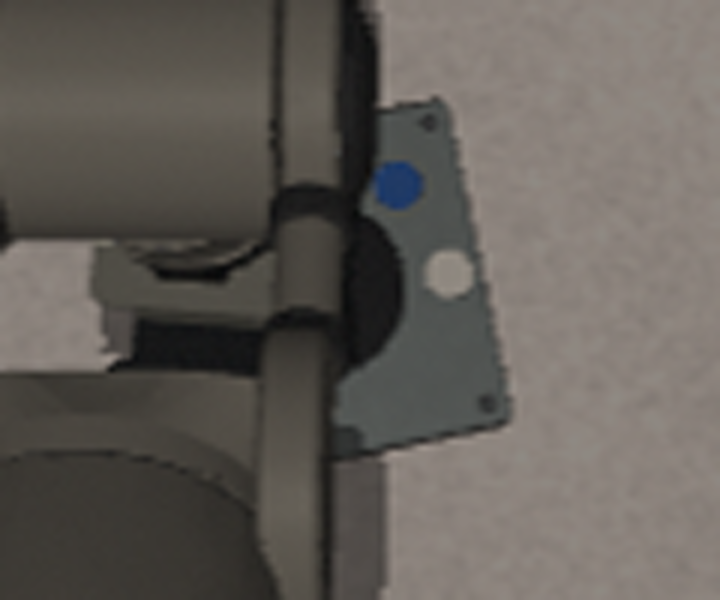

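```bash
python3 - <<'E'
from h import *
c=bot.calibration('scene')
f=lambda x,y,z:px(c,(x+.5)/5-.5+200,(y+.5)/5-.5+150,z)[:2]
A=np.array([501.3,59])
for n,q,z in [('s2',(358,340),70),('s7',(383,345),70),('s8',(442,337),70),('yel',(482,337),70),('s8 tab outer bottom',(438,327),80)]:
    v=f(*q,z)-A;print(n,np.linalg.norm(v).round(1),np.degrees(np.arctan2(v[1],v[0])).round(1))
E
```

```text
s2 46.6 25.6
s7 46.2 44.1
s8 45.2 88.5
yel 60.7 106.6
s8 tab outer bottom 47.4 83.1
```

```bash
python3 -m inch '[-0.3,0,-0.1,0,0,4,-1, -0.5,0.2,-0.1,0,0,8,-1, -0.8,0.3,-0.1,0,0,12,-1, -1.1,0.4,-0.1,0,0,15,-1, -1.1,0.4,-0.1,0,0,15,-1]'; python3 - <<'E'
from arc import *
import cv2
o=bot.get_obs();print(o['tcp_rot'],o['contact_force'])
im=bot.capture("scene");cv2.imwrite("pics/s9.png",cv2.resize(im[180:240,250:330,::-1],None,fx=10,fy=10,interpolation=2))
arc(20,[102,104,106,108],z=70)
E
```

```text
time: 6.8
tool_pos: [514.4, 98.1, 70.6]
tcp_rot: [3.134, -0.003, 1.776]
contact_force: [4.8, 0.1, 3.0]
grip_width: 0.3
[ 3.13438837e+00 -3.11656299e-03  1.77592412e+00] [4.76013396 0.08306637 2.99474519]
102 [-0.1 -0.1] -0.1 0.3
104 [-0.2 -0. ] -0.1 2.3
106 [-0.3  0. ] -0.1 4.3
108 [-0.5  0. ] -0.1 6.3
```

View pics/s9.png

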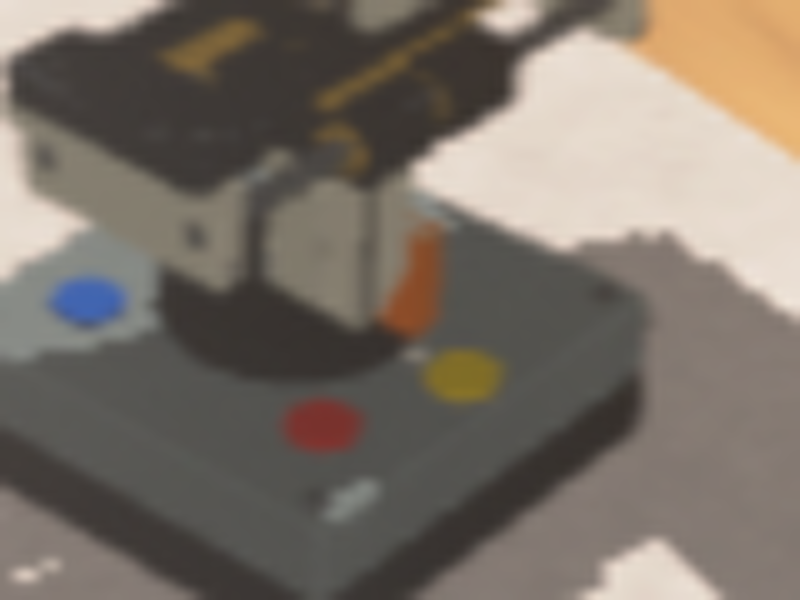

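```bash
python3 - <<'E'
from h import *
c=bot.calibration('scene')
f=lambda x,y,z:px(c,(x+.5)/10-.5+250,(y+.5)/10-.5+180,z)[:2]
A=np.array([501.3,59])
for n,q,z in [('mark',(415,353),70),('mark',(415,353),80),('yel',(464,377),70),('red',(323,426),70),('blue',(88,300),70)]:
    v=f(*q,z)-A;print(n,np.linalg.norm(v).round(1),np.degrees(np.arctan2(v[1],v[0])).round(1))
E
```

```text
mark 43.6 106.2
mark 52.8 94.0
yel 61.3 105.7
red 62.3 61.4
blue 60.6 -34.1
```

```bash
python3 -m inch '[1.5,0.3,0,0,0,0,-1, 3,0.6,0.5,0,0,0,-1, 3,0.6,4,0,0,0,-1, 3,-3,8,0,0,0,-1, 1,-7,12,0,0,0,-1]';python3 -m inch '[-2,-4,1,0,0,0,-1, -3,-7,2,0,0,0,-1, -3,-7,2,0,0,0,-1, -3,-7,2,0,0,0,-1, -3,-7,2,0,0,0,-1]'; python3 - <<'E'
from h import *
import cv2
im=bot.capture("wrist");cv2.imwrite("pics/w10.png",im[:,:,::-1])
o=bot.get_obs();print(o['tool_pos'],o['contact_force'])
im=bot.capture("top");cv2.imwrite("pics/t10.png",cv2.resize(im[150:250,170:290,::-1],None,fx=6,fy=6,interpolation=2))
E
```

```text
time: 7.35
tool_pos: [528.3, 37.2, 181.9]
tcp_rot: [3.137, -0.004, 1.773]
contact_force: [0.2, -0.4, 0.9]
grip_width: 0.7
time: 7.85
tool_pos: [497.9, -31.7, 201.1]
tcp_rot: [3.139, -0.006, 1.773]
contact_force: [1.0, 0.1, 0.5]
grip_width: 0.6
[497.99449129 -31.53498794 201.03295793] [ 0.35249585  0.27876094 -0.49229731]
```

View pics/w10.png

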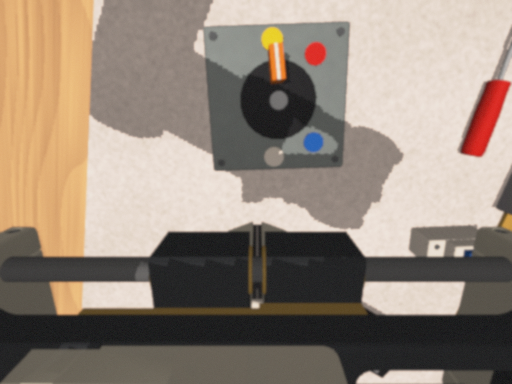

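View pics/t10.png

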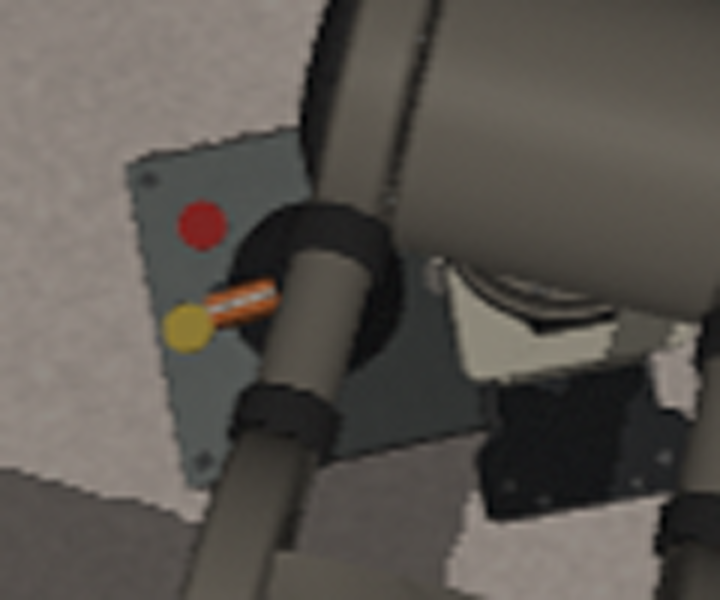

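```bash
python3 - <<'E'
from h import *
import cv2
c=bot.calibration("wrist")
im=cv2.imread("pics/w10.png");cv2.imwrite("pics/w10b.png",cv2.resize(im[20:170,200:360],None,fx=5,fy=5,interpolation=2)[:600])
f=lambda u,v,z:px(c,u,v,z)[:2]
A=f(279,100,80);ang=lambda v:np.degrees(np.arctan2(v[1],v[0])).round(1)
print(A,'yel',f(272,38,70),ang(f(272,38,70)-A),ang(f(272,38,70)-[501.3,59]))
o,i=f(275,42,112),f(279,76,112);print('tab',o,i,ang(o-i),ang(o-A),ang(o-[501.3,59]))
E
```

```text
[502.69479782  59.90546888] yel [483.02682889 117.23665028] 108.9 107.4
tab [486.15499829 104.48399923] [495.85226576  78.09822204] 110.2 110.4 108.4
```

View pics/w10b.png

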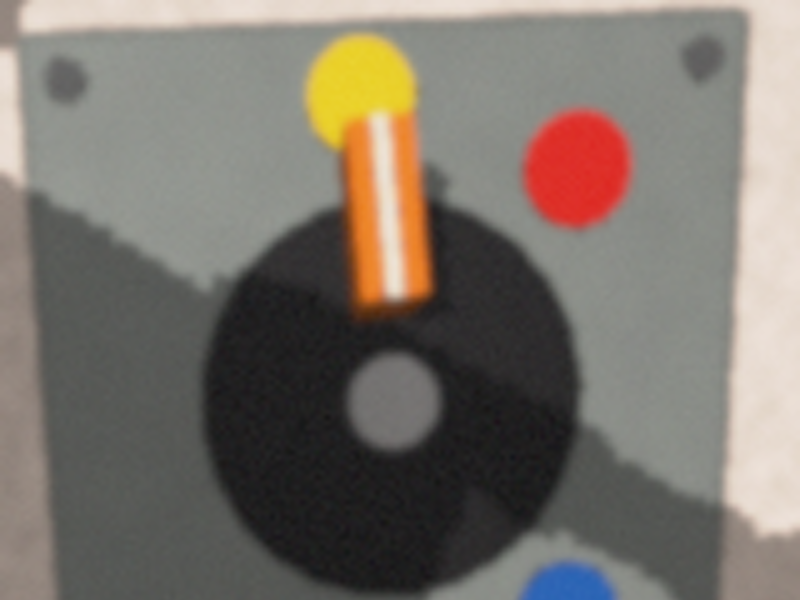

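```bash
python3 -m inch '[0.1,-4,0,0,0,0,-1, 0.3,-8,0,0,0,0,-1, 0.4,-12,0,0,0,0,-1, 0.5,-16,0,0,0,0,-1, 0.6,-19.6,0,0,0,0,-1]'; python3 -m inch '[0,0,-3,0,0,0,-1, 0,0,-6,0,0,0,-1, 0,0,-9,0,0,0,-1, 0,0,-10.5,0,0,0,-1, 0,0,-10.5,0,0,0,-1]'; python3 - <<'E'
from h import *
import cv2
o=bot.get_obs();print(o['time'],o['tool_pos'],o['tcp_rot'],o['contact_force'])
im=bot.capture("scene");cv2.imwrite("pics/s11.png",cv2.resize(im[120:200,170:290,::-1],None,fx=6,fy=6,interpolation=2))
c=bot.calibration('scene');T=np.linalg.inv(c['cam_to_world'])
for p in (np.array(o['tool_pos'])+[0,0,18],(504,-227,87)):
    q=T[:3,:3]@np.array(p)+T[:3,3]
    print(np.round([(c['fx']*q[0]/q[2]+c['cx']-170)*6,(c['fy']*q[1]/q[2]+c['cy']-120)*6]))
E
```

```text
time: 8.45
tool_pos: [504.3, -228.3, 200.4]
tcp_rot: [3.139, -0.007, 1.775]
contact_force: [-0.1, 0.2, 0.8]
grip_width: 0.3
time: 8.95
tool_pos: [503.1, -226.4, 92.4]
tcp_rot: [-3.139, -0.011, 1.776]
contact_force: [0.3, 0.1, 0.9]
grip_width: 0.5
8.95 [ 503.0846786  -226.39349617   92.44528797] [-3.13947555 -0.01118177  1.77578341] [0.29090167 0.13257741 0.94682145]
[355. 240.]
[356. 276.]
```

View pics/s11.png

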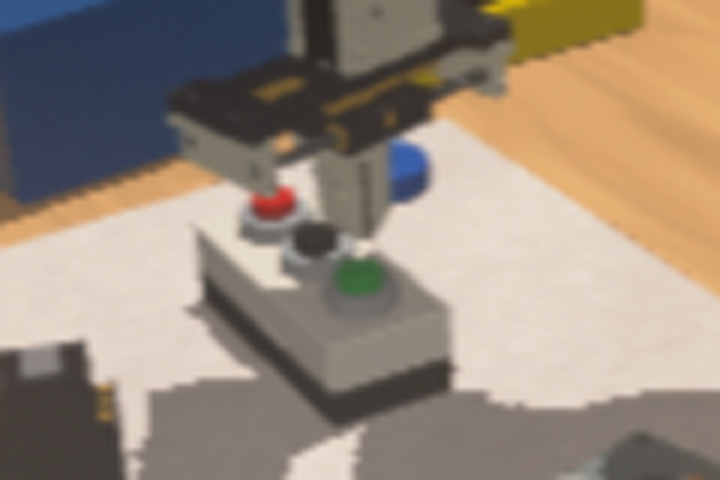

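```bash
python3 -m inch '[0,0,-0.7,0,0,0,-1, 0,0,-1.4,0,0,0,-1, 0,0,-1.9,0,0,0,-1, 0,0,-2.2,0,0,0,-1, 0,0,-2.2,0,0,0,-1]'; python3 -c "
from plant import bot
for i in range(1):
  o=bot.get_obs();print(o['tool_pos'],o['contact_force'])"
```

```text
time: 9.5
tool_pos: [504.0, -227.1, 72.0]
tcp_rot: [3.142, -0.009, 1.776]
contact_force: [0.4, -0.5, 0.1]
grip_width: 0.4
[ 504.03881856 -227.05170219   72.0273713 ] [ 0.41333355 -0.50597098  0.08530669]
```

```bash
python3 -m inch '[0,0,-0.1,0,0,0,-1, 0,0,-0.2,0,0,0,-1, 0,0,-0.3,0,0,0,-1, 0,0,-0.4,0,0,0,-1, 0,0,-0.4,0,0,0,-1]'; python3 -m inch '[0,0,-0.1,0,0,0,-1, 0,0,-0.2,0,0,0,-1, 0,0,-0.3,0,0,0,-1, 0,0,-0.3,0,0,0,-1, 0,0,-0.3,0,0,0,-1]'
```

```text
time: 10.0
tool_pos: [504.2, -227.2, 68.2]
tcp_rot: [3.141, -0.009, 1.776]
contact_force: [0.6, -0.9, 3.4]
grip_width: 0.8
time: 10.5
tool_pos: [504.2, -227.2, 65.7]
tcp_rot: [3.141, -0.008, 1.776]
contact_force: [-1.4, 1.4, 8.0]
grip_width: 0.5
```

```bash
python3 -m inch '[0,0,-0.1,0,0,0,-1, 0,0,-0.2,0,0,0,-1, 0,0,-0.2,0,0,0,-1, 0,0,-0.2,0,0,0,-1, 0,0,-0.2,0,0,0,-1]'; python3 -m inch '[0,0,0.5,0,0,0,-1, 0,0,1.5,0,0,0,-1, 0,0,4,0,0,0,-1, 0,0,8,0,0,0,-1, 0,0,12,0,0,0,-1]'
```

```text
time: 11.0
tool_pos: [504.3, -227.3, 65.5]
tcp_rot: [3.14, -0.007, 1.776]
contact_force: [-4.8, 2.6, 16.6]
grip_width: 0.3
time: 11.5
tool_pos: [503.8, -227.0, 186.3]
tcp_rot: [3.142, -0.009, 1.776]
contact_force: [0.7, 0.5, -0.0]
grip_width: 0.3
```

```bash
python3 -m inch '[-2,-4,1,0,0,0,-1, -3,-8,1,0,0,0,-1, -5,-12,1,0,0,0,-1, -5,-14,1,0,0,0,-1, -5,-14,1,0,0,0,-1]'; python3 - <<'E'
from h import *
import cv2
o=bot.get_obs();print(o['time'],o['tool_pos'],o['contact_force'])
im=bot.capture("scene");cv2.imwrite("pics/s12.png",cv2.resize(im[120:270,90:350,::-1],None,fx=3,fy=3,interpolation=2))
im=bot.capture("top");cv2.imwrite("pics/t12.png",im[:,:,::-1])
E
```

```text
time: 12.0
tool_pos: [452.9, -369.6, 195.8]
tcp_rot: [-3.141, -0.009, 1.772]
contact_force: [0.1, -0.6, -0.0]
grip_width: 0.2
12.0 [ 452.89788012 -369.64358896  195.82632721] [ 0.0950753  -0.55863806 -0.01623368]
```

View pics/s12.png

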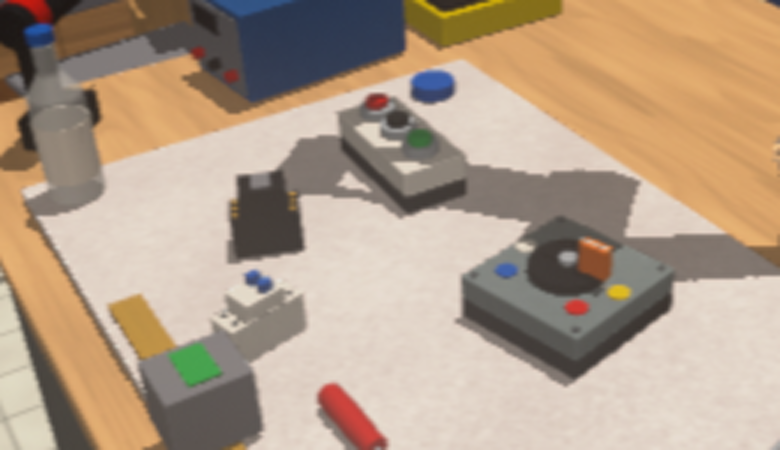

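View pics/t12.png

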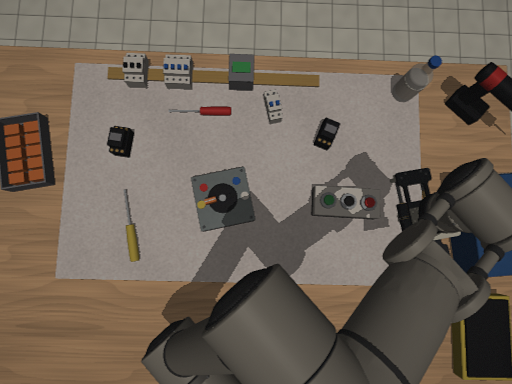

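The tab still points at the yellow dot, the buttons are up, the loose things haven't moved and the robot is clear of everything. I'm handing the job in.

```bash
python3 -c "
from plant import bot
print(bot.close_job())"
```

```text
the job is handed in; nothing more can be done
None
```

I pushed the orange tab round to the yellow dot with the shut fingertips, then pressed the green button fully down and released it. The job is handed in, last clock reading 12.0 s. No verdict was reported, so I don't know how the run was judged.

**Tab:** the close wrist view, taken before the press, put the tab within about 3° of the dot (108–110° against 107–109°; 12 mm allows about 11°). In the last top and scene pictures it still points there.

**Green button:** the fingers stopped hard against it with about 17 N on the tool, where full travel needs 5 N. In the last scene picture all three buttons look up. I judged that by eye, as the joint values can't be read.

**Loose things:** by eye, every one I could see in the last pictures is where it was at the start. The arm was clear, with near-zero force on the tool.

**What disagreed:** in the scene picture the fingertips sat about 17 mm above the reported TCP height. My first push was therefore too high: the fingers slid onto the top of the tab and rested there with about 3–5 N upward, without turning it. I lifted off and pushed again about 18 mm lower. That contact may have loaded both halves of the tab for a moment. I can't rule out that it counted as a pinch (over 2 N on each half).

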